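# Point out the badly seated card and log it

## Robot

A 7-joint arm with a two-finger parallel gripper is mounted at the origin on the work surface. World frame = base frame: x ahead of the robot, y to its left, z up, the work surface at z = 0. Lengths are in m, angles in rad, forces in N, time in s.
With the tool pointing down it reaches from about 0.4 to 0.875 m from the base axis. Payload 19.3 kg.
Tool frame: the origin (TCP) lies at the very end of the fingers, on their centre line; the grasp point (between the pads) lies 19 mm behind it; z points along the fingers, y is the line along which they close (so a half turn about z gives the same grasp; the last joint's range is limited). The gripper opens to 85 mm and grips with 20 to 120 N. Pads are 22 mm wide; open, the fingers measure 114 mm over their backs; the gripper's body (76 mm by 85 mm) begins 54 mm behind the grasp point. The pads swing forward as they close: fully open they stand 13 mm farther back than shut.
Start: joints at [1.175, 0.521, -0.036, 1.599, 0.021, 1.021, -0.113], TCP at [0.2, -0.592, 0.231] pointing down, gripper open.
Joint ranges: [-2.91, 2.91], [-0.3, 2.13], [-1.5, 1.42], [0.17, 2.43], [-1.26, 4.41], [0.16, 1.93], [-2.52, 2.52]. Speed limits (rad/s): [1.89, 1.89, 2.39, 2.39, 3.01, 3.01, 3.01].

## Interface

Orientations are given as [roll, pitch, yaw] about the fixed x, y, z axes, in that order (R = Rz(yaw) Ry(pitch) Rx(roll)).
In Python, from workcell import bot gives the robot as it stands. The module is installed in compiled form; this text tells all that it offers.
- The arm moves only by the tool apply_moves, never from a script. Its arguments are lists of equal length, an entry for each row: "claw": the finger opening in m, from 0 to 0.0854; "xyz": the shift along the tool's x, y, z in m, a list of three; "twist": the turn, a rotation vector about the tool's x, y, z in rad, a list of three. A call has 1 to 20 rows; each row shifts and turns the commanded pose from where the row before left it, along the tool's axes as they then stand; what a row does not reach is not made up. A row lasts 1/10 s, in which the tool goes at most 50 mm and 8.59 degrees, less where a joint would pass 70% of its speed; a pose out of reach is approached as far as the arm can. A call with a gripper value outside its range is refused whole. The fingers move at their own pace and stop on an object; "force" is the grip in N (left out, the last holds). Time passes only in rows, so rows that do not move let the fingers close. It gives the time, the measured TCP pose, the force, the opening and the grip force at its end, in the units of the state.
- bot.observe(): the state, without advancing time (a new reading comes with each control period).
- bot.grab_frame(name): name is "scene" or "top"; returns a dict with "img" (420x560x3 uint8, red, green, blue), "vfov" (degrees; the focal length in pixels is half the picture's height over the tangent of half this angle, whatever the lens; pixels are square), "cx", "cy" (the principal point, pixels), "view" (4x4, takes a point from world to camera coordinates). Camera axes: x right, y up, looking along -z (the intrinsics and any distortion apply to the point x, -y, -z); pixel columns grow to the right and rows downward; lengths in m; the calibration is good to about 2 mm. A picture is of the moment at which its call begins. There is no depth.
- bot.job_done(): hands the job in; it is judged then, once.
Trained networks look in the newest picture that a camera, given by its name, has taken for a name from the list of things; names that differ only in an ending like _2 or _b are one class to them, and where a whole thing is asked for, a point or a joint stands for the part that bears it (a point fixed in the world has none). Each returns a list of dicts, best first, with "score" (0 to 1); they miss things now and then, are a little off and sometimes report something else, mostly with a low value. They report only what shows in the picture. A call takes as long as a camera call.
- bot.find_in(camera, query): "position" ([x, y, z] in m, in world coordinates, good to about 4 mm: the middle of the surface that is visible of it).
The state is a dict: "clock": time; "qpos": joint angles; "qd": joint speeds; "joint_efforts": joint torques, N m; "position": TCP position; "tool_rot": TCP orientation; "force": force on the tool from outside, world axes, zero at the start; "moment": the same for the moment, N m; "grip_width": finger opening in m; "finger_force": force on a finger pad.
Only numpy, scipy, OpenCV 4.12 (cv2) and the standard library are available. Lean on these libraries where they do the work, as an engineer would, in place of code of your own. Each camera call takes 0.05 s, during which the arm holds its last target. There are 200 camera calls.

## Task

One of the four upright circuit cards in the test rack is not fully seated and stands higher than the others: point it out to the inspector by holding the fingertips, pointing down, one to three centimetres above the middle of its top edge for two full seconds, without touching any card. Then log the fault by pressing the large button on the control box all the way down, and let it come up again. Lift or move nothing else, and leave the small button alone.

Things in the scene. Friction and masses are not known exactly. Their poses are not given: they have to be found in the camera images.
- rack: black slotted test rack fixed to the bench, 150 mm (its x) x 230 mm (its y) with steel end plates 67 mm high; it carries four upright cards side by side at 50 mm pitch along its y, in any order; origin at the centre of its underside, yaw up to 0.35 rad
- raised_card: the card that is not fully seated: upright green circuit card, 120 mm long (its own x), 100 mm from foot to top, board 3 mm thick, with an 8 mm wide bare aluminium bar along the whole top edge; origin at the centre of its foot, z up. It slides up and down stiffly in its slot. Its foot and top stand 14 to 24 mm higher than those of the other three, otherwise it looks the same
- raised_card_top (a point): middle of the raised card's top edge, on the upper face of the aluminium bar (126 to 136 mm above the bench); axes as the card
- seated_card1: a fully seated card: upright green circuit card, 120 mm long (its own x), 100 mm from foot to top, board 3 mm thick, with an 8 mm wide bare aluminium bar along the whole top edge; origin at the centre of its foot, z up. It slides up and down stiffly in its slot; its top is 112 mm above the bench
- seated_card2: a fully seated card: upright green circuit card, 120 mm long (its own x), 100 mm from foot to top, board 3 mm thick, with an 8 mm wide bare aluminium bar along the whole top edge; origin at the centre of its foot, z up. It slides up and down stiffly in its slot; its top is 112 mm above the bench
- seated_card3: a fully seated card: upright green circuit card, 120 mm long (its own x), 100 mm from foot to top, board 3 mm thick, with an 8 mm wide bare aluminium bar along the whole top edge; origin at the centre of its foot, z up. It slides up and down stiffly in its slot; its top is 112 mm above the bench
- box: grey control box fixed to the bench, 100 mm (its x) x 190 mm (its y), 45 mm high, with one large and one small push button on its top, 90 mm apart along its y, either way round; origin at the centre of its underside
- large_button_top (a point): centre of the top of the large button (grey cap 44 mm across, in a black 60 mm ring); 67 mm above the bench when up, z up
- large_button (a joint): travel of the large button, 0 up to 0.006 m fully down; a spring drives it back up; starts to move at about 1.5 N, fully down at about 5 N
- small_button (a joint): travel of the small button (grey cap 18 mm across, black 34 mm ring), 0 up to 0.006 m fully down; to be left alone
- screwdriver: screwdriver lying on the mat, about 200 mm long, 26 mm thick; origin under its middle; loose, to be left alone
- cooler: processor cooler, 90 x 90 x 67 mm with a round fan on top; origin at the centre of its underside; loose, to be left alone
- tape: roll of whitish tape lying flat, 80 mm across, 24 mm high; origin at the centre of its underside; loose, to be left alone
- drive: metal disk drive lying flat, 102 x 147 x 26 mm; origin at the centre of its underside; loose, to be left alone
- cleaner: upright can of contact cleaner, 52 mm across, 150 mm high; origin at the centre of its underside; loose, to be left alone
- screw_tray: small open black tray with four compartments, 100 x 80 x 30 mm; origin at the centre of its underside; loose, to be left alone
- heatsink: finned aluminium heat sink, 80 x 60 x 30 mm; origin at the centre of its underside; loose, to be left alone

How it is judged:
By the outcome, as a careful person would: the job done as asked, in the order asked, and still so for the second after the job is handed in, with the robot touching nothing.
It also fails if it takes over 42 s, if anything falls off the work surface, if the arm or the gripper's body presses on something with over 40 N, if the wrist force passes 120 N, or if a joint passes its speed limit or range.

## Working session

There is one attempt and no reset: what is moved stays moved. The work goes in short steps, Python scripts to look and compute and a tool call to move; the robot and the scene stay as the last step left them, time stands still between calls to the robot, and variables do not carry over. Pictures are saved under pics/ and viewed, at most 10 in all, crops included, and the job is handed in when it is done.

Besides the shell and the picture viewer there is one more tool, called after "Emit:" as a command line: name --argument value ..., lists and objects as JSON in quotes. apply_moves: Moves the arm, as the interface text tells. Its arguments: {"type":"object","properties":{"claw":{"type":"array"},"xyz":{"type":"array"},"twist":{"type":"array"},"force":{"type":"number"}},"required":["claw","xyz","twist"]}

```bash
mkdir -p pics
cat > h.py <<'E'
from workcell import bot
import cv2, numpy as np
def save(cam,fn):
    f=bot.grab_frame(cam); cv2.imwrite('pics/'+fn,f['img'][:,:,::-1]); return f
def proj(f,p):
    c=f['view']@np.r_[p,1]; fl=210/np.tan(np.radians(f['vfov'])/2)
    return f['cx']+fl*c[0]/-c[2], f['cy']+fl*-c[1]/-c[2]
def ray(f,u,v,z):
    fl=210/np.tan(np.radians(f['vfov'])/2)
    d=np.array([(u-f['cx'])/fl,-(v-f['cy'])/fl,-1]); V=np.array(f['view']);R=V[:3,:3]
    o=-R.T@V[:3,3]; d=R.T@d; return o+d*(z-o[2])/d[2]
E
python3 - <<'E'
from h import *
np.set_printoptions(precision=4,suppress=True)
for c in('scene','top'):
    f=save(c,c+'1.png'); print(c,[k for k in f if k!='img'],f['vfov'],f['cx'],f['cy'],np.array(f['view']))
    for q in('raised_card','raised_card_top','seated_card1','rack','box','large_button_top','large_button','small_button','cleaner'):
        for d in bot.find_in(c,q)[:4]:
            p=np.array(d['position']); print(q,round(d['score'],2),p,np.round(proj(f,p)))
print(bot.observe())
E
```

```text
scene ['vfov', 'cx', 'cy', 'view'] 49.45265531512364 274.7386139939006 218.6844957754003 [[ 0.3495  0.9368 -0.0131 -0.2049]
 [-0.7042  0.2719  0.6559  0.321 ]
 [ 0.618  -0.22    0.7547 -1.8246]
 [ 0.      0.      0.      1.    ]]
raised_card 0.65 [0.5994 0.2454 0.0946] [349. 210.]
raised_card_top 0.97 [0.6066 0.2418 0.0945] [349. 212.]
raised_card_top 0.65 [0.7899 0.1078 0.0285] [333. 282.]
seated_card1 0.78 [0.6089 0.2948 0.0765] [363. 212.]
seated_card1 0.6 [0.591  0.1456 0.0783] [318. 220.]
seated_card1 0.22 [0.6084 0.2435 0.0927] [349. 212.]
rack 0.95 [0.6344 0.196  0.0249] [337. 236.]
rack 0.55 [ 0.5698 -0.2429  0.0717] [196. 252.]
box 0.87 [ 0.5917 -0.1926  0.0449] [216. 258.]
box 0.36 [ 0.5537 -0.4731  0.008 ] [124. 283.]
large_button_top 0.48 [ 0.5675 -0.2439  0.0724] [196. 251.]
large_button 0.43 [ 0.5643 -0.2453  0.0628] [196. 252.]
small_button 0.69 [ 0.5933 -0.1941  0.0431] [215. 259.]
small_button 0.24 [ 0.3678 -0.1766  0.0241] [203. 210.]
cleaner 0.6 [ 0.7783 -0.1408  0.1091] [250. 291.]
top ['vfov', 'cx', 'cy', 'view'] 48.586089422837794 279.9588197040573 212.863143365
[... 598 characters left out ...]
.0664] [195. 290.]
large_button 0.67 [ 0.5502 -0.468   0.0208] [465. 244.]
large_button 0.65 [ 0.565  -0.241   0.0692] [382. 224.]
cleaner 0.65 [ 0.7458 -0.1355  0.1341] [351. 143.]
{'clock': 1.0, 'qpos': array([ 1.1748,  0.5214, -0.0363,  1.5995,  0.0212,  1.0211, -0.1128]), 'qd': array([ 0.0005,  0.0004, -0.0011,  0.0013, -0.0007, -0.0004, -0.    ]), 'joint_efforts': array([  0.0009, -92.6832,   1.9785, -37.0257,   0.0181,   0.0017,
        -0.0001]), 'position': array([ 0.2   , -0.5921,  0.2313]), 'tool_rot': array([-3.1416,  0.    ,  0.3257]), 'force': array([-0.0452,  0.1234, -0.4334]), 'moment': array([ 0.0222,  0.0317, -0.0022]), 'finger_force': 0.0, 'grip_width': 0.08514361103070403}
```

Run:
```python
import cv2
for n in('scene','top'):
    i=cv2.imread(f'pics/{n}1.png'); cv2.imwrite(f'pics/{n}1b.png',cv2.resize(i,(784,588),interpolation=cv2.INTER_CUBIC))
t=cv2.imread('pics/top1.png')[130:250,130:290]; cv2.imwrite('pics/topc.png',cv2.resize(t,None,fx=5,fy=5,interpolation=cv2.INTER_CUBIC))
```

```text
(no output)
```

View pics/scene1b.png

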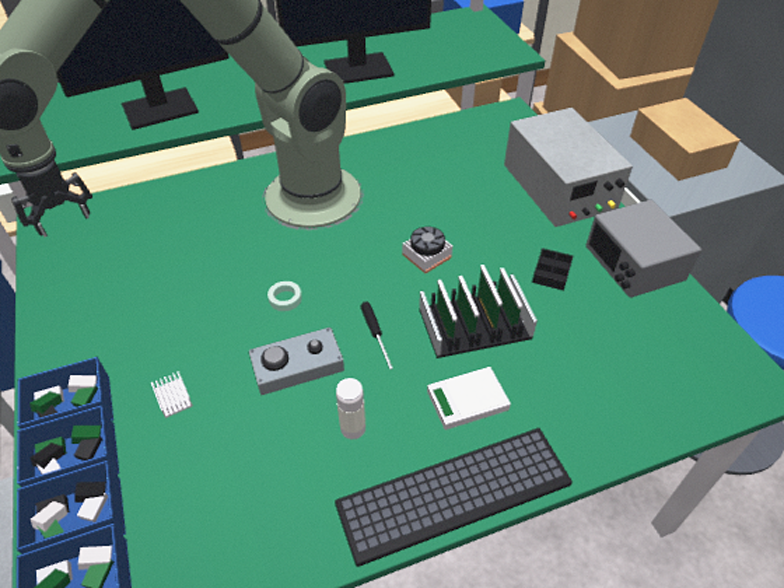

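View pics/top1b.png

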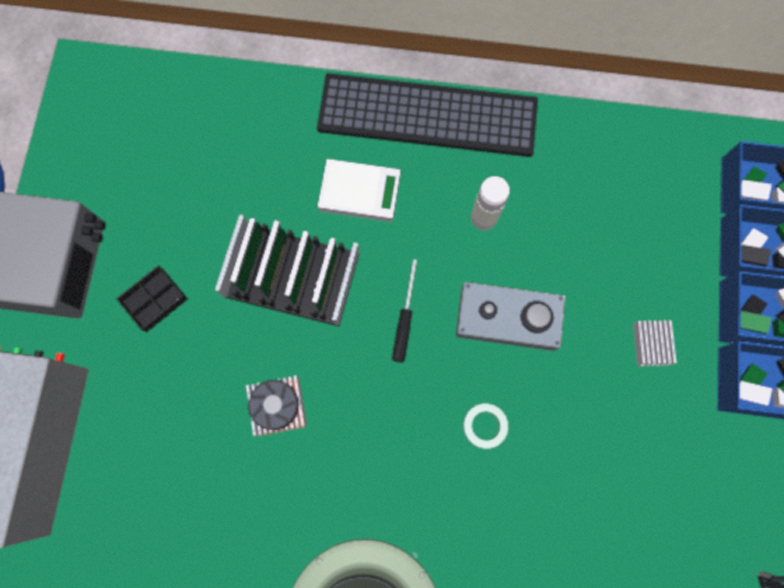

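View pics/topc.png

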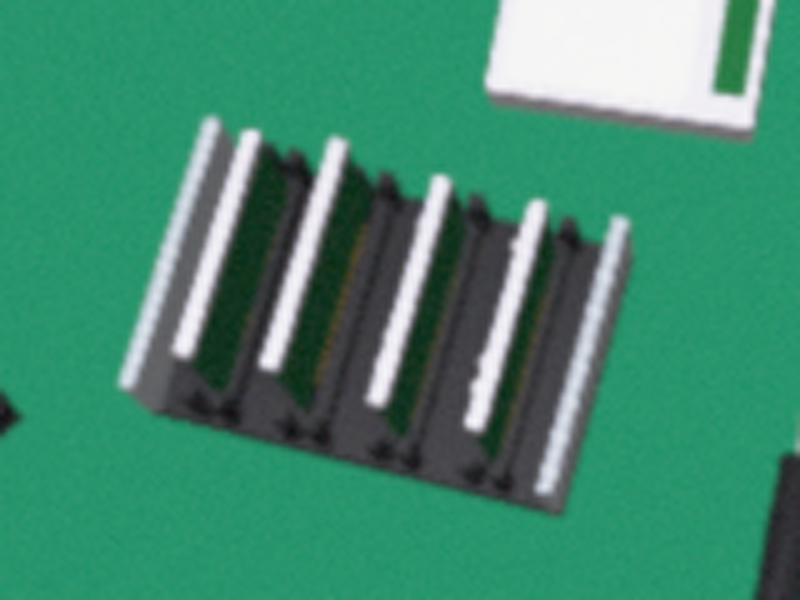

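The top view shows four bars. The second from the left, crop (338,142)–(270,368), is shifted up and to the left of the even pitch, and in the scene view the third from the left also stands highest, so both point to the same card. The large button is at about (383,224) in top. The cleaner can stands between the box and the far edge, clear of the path.

Run:
```python
from h import *
np.set_printoptions(precision=4,suppress=True)
f=bot.grab_frame('top'); g=bot.grab_frame('scene')
L=[((250,132),(183,355)),((338,142),(270,368)),((441,180),(375,403)),((537,204),(474,430))]
for i,(a,b) in enumerate(L):
  for z in ([.112] if i!=1 else [.112,.126,.131,.136]):
    A,B=[ray(f,p[0]/5+130-.4,p[1]/5+130-.4,z) for p in (a,b)]
    m=(A+B)/2; print(i,z,m,'len',np.linalg.norm(A-B),'yaw',np.arctan2((A-B)[1],(A-B)[0]), 'scene px*1.4', np.array(proj(g,m))*1.4, np.array(proj(g,A))*1.4, np.array(proj(g,B))*1.4)
img=f['img']
print('btn',ray(f,537/1.4,316/1.4,.067),ray(f,488/1.4,310/1.4,.067), 'scene',ray(g,274/1.4,356/1.4,.067))
c=cv2.resize(g['img'][180:260,290:390,::-1],None,fx=7,fy=7,interpolation=cv2.INTER_CUBIC); cv2.imwrite('pics/scc.png',c)
```

```text
0 0.112 [0.6056 0.2941 0.112 ] len 0.1190567757032769 yaw -0.10560019748526096 scene px*1.4 [509.9569 284.7385] [520.1644 304.0468] [500.2771 266.4286]
1 0.112 [0.6052 0.2499 0.112 ] len 0.12063796843994014 yaw -0.1142109329017864 scene px*1.4 [492.1307 289.8873] [501.8269 309.7836] [482.9467 271.042 ]
1 0.126 [0.6014 0.2466 0.126 ] len 0.11911688920217663 yaw -0.1142109329017862 scene px*1.4 [490.7182 284.8142] [500.3118 304.4397] [481.6283 266.2191]
1 0.131 [0.6    0.2454 0.131 ] len 0.11857364661726115 yaw -0.11421093290178619 scene px*1.4 [490.2095 282.9869] [499.7661 302.5152] [481.1533 264.4814]
1 0.136 [0.5986 0.2442 0.136 ] len 0.11803040403234566 yaw -0.11421093290178663 scene px*1.4 [489.6984 281.1513] [499.2181 300.5823] [480.6761 262.7357]
2 0.112 [0.5932 0.1956 0.112 ] len 0.1183544190644663 yaw -0.12009901402857769 scene px*1.4 [467.6423 292.6543] [476.3557 312.3335] [459.3826 273.9999]
3 0.112 [0.5864 0.1457 0.112 ] len 0.11916366521628616 yaw -0.11391798203208926 scene px*1.4 [445.8028 296.5609] [454.1775 316.5522] [437.8687 277.6211]
btn [ 0.5615 -0.2445  0.067 ] [ 0.5613 -0.1555  0.067 ] scene [ 0.5742 -0.247   0.067 ]
```

View pics/scc.png

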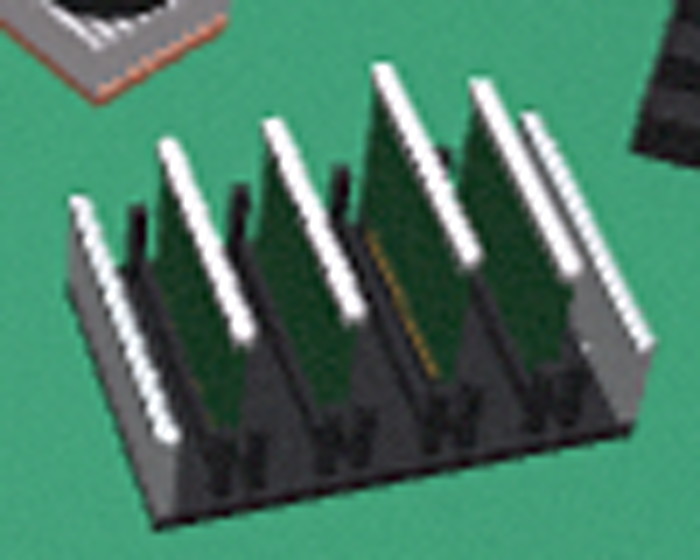

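The zoomed scene view confirms that the third bar from the left, at crop (382,70)–(470,258), is the raised one, with its top at z≈0.134. Its top middle is at about (0.599, 0.2445), which matches the 50 mm pitch midway between its neighbours. I'll move there with the fingers closed.

Emit:
apply_moves --claw '[0, 0, 0, 0, 0, 0, 0, 0, 0, 0, 0, 0, 0, 0, 0, 0, 0, 0, 0, 0]' --xyz '[[0.025, -0.02, 0], [0.025, -0.02, 0], [0.025, -0.02, 0], [0.025, -0.02, 0], [0.025, -0.02, 0], [0.025, -0.02, 0], [0.025, -0.02, 0], [0.025, -0.02, 0], [0.025, -0.02, 0], [0.025, -0.02, 0], [0.025, -0.02, 0], [0.025, -0.02, 0], [0.025, -0.02, 0], [0.025, -0.02, 0], [0.025, -0.02, 0], [0.025, -0.02, 0], [0.025, -0.02, 0], [0.025, -0.02, 0], [0.025, -0.02, 0], [0.025, -0.02, 0]]' --twist '[[0, 0, 0], [0, 0, 0], [0, 0, 0], [0, 0, 0], [0, 0, 0], [0, 0, 0], [0, 0, 0], [0, 0, 0], [0, 0, 0], [0, 0, 0], [0, 0, 0], [0, 0, 0], [0, 0, 0], [0, 0, 0], [0, 0, 0], [0, 0, 0], [0, 0, 0], [0, 0, 0], [0, 0, 0], [0, 0, 0]]'

```text
clock: 3.1
position: [0.5463, -0.052, 0.2314]
tool_rot: [3.141, -0.0, 0.326]
force: [-0.1, -0.1, 0.0]
grip_width: -0.0003
finger_force: 0.0
```

Emit:
apply_moves --claw '[0, 0, 0, 0, 0, 0, 0, 0, 0, 0, 0, 0, 0, 0, 0]' --xyz '[[0.0121, -0.022, 0], [0.0121, -0.022, 0], [0.0121, -0.022, 0], [0.0121, -0.022, 0], [0.0121, -0.022, 0], [0.0121, -0.022, 0], [0.0121, -0.022, 0], [0.0121, -0.022, 0], [0.0121, -0.022, 0], [0.0121, -0.022, 0], [0.0121, -0.022, 0], [0.0121, -0.022, 0], [0, 0, 0.02], [0, 0, 0.02], [0, 0, 0.01]]' --twist '[[0, 0, 0], [0, 0, 0], [0, 0, 0], [0, 0, 0], [0, 0, 0], [0, 0, 0], [0, 0, 0], [0, 0, 0], [0, 0, 0], [0, 0, 0], [0, 0, 0], [0, 0, 0], [0, 0, 0], [0, 0, 0], [0, 0, 0]]'

```text
clock: 4.6
position: [0.5982, 0.2433, 0.1797]
tool_rot: [3.141, 0.002, 0.326]
force: [-0.7, -0.1, 0.4]
grip_width: 0.0001
finger_force: 0.0
```

Run:
```python
from h import *
g=save('scene','s2.png'); print(bot.observe()['position'],proj(g,bot.observe()['position']))
c=cv2.resize(g['img'][150:260,280:400,::-1],None,fx=5,fy=5,interpolation=cv2.INTER_CUBIC); cv2.imwrite('pics/s2c.png',c)
```

```text
[0.59792465 0.24296753 0.17879203] (np.float64(350.87293836130175), np.float64(191.03328324920892))
```

View pics/s2c.png

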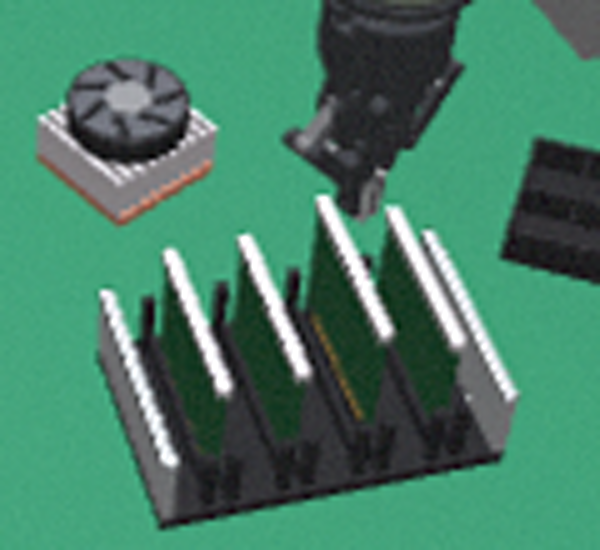

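The fingertips are at crop (360,210), directly over the raised bar's middle at (356,268). The gap in pixels puts the bar top at z≈0.132. I'll go down to z≈0.153 and hold.

Emit:
apply_moves --claw '[0, 0, 0, 0, 0, 0, 0, 0, 0, 0, 0, 0, 0, 0, 0, 0, 0, 0, 0, 0]' --xyz '[[0.001, -0.001, 0.01], [0, 0, 0.01], [0, 0, 0.006], [0, 0, 0], [0, 0, 0], [0, 0, 0], [0, 0, 0], [0, 0, 0], [0, 0, 0], [0, 0, 0], [0, 0, 0], [0, 0, 0], [0, 0, 0], [0, 0, 0], [0, 0, 0], [0, 0, 0], [0, 0, 0], [0, 0, 0], [0, 0, 0], [0, 0, 0]]' --twist '[[0, 0, 0], [0, 0, 0], [0, 0, 0], [0, 0, 0], [0, 0, 0], [0, 0, 0], [0, 0, 0], [0, 0, 0], [0, 0, 0], [0, 0, 0], [0, 0, 0], [0, 0, 0], [0, 0, 0], [0, 0, 0], [0, 0, 0], [0, 0, 0], [0, 0, 0], [0, 0, 0], [0, 0, 0], [0, 0, 0]]'

```text
clock: 6.65
position: [0.5994, 0.2447, 0.1553]
tool_rot: [-3.142, -0.0, 0.326]
force: [-0.2, 0.5, 0.6]
grip_width: 0.0
finger_force: 0.0
```

Run:
```python
from h import *
o=bot.observe();g=save('scene','s3.png'); t=save('top','t3.png'); print(o['position'],proj(g,o['position']),proj(t,o['position']))
a=cv2.resize(g['img'][160:250,290:390,::-1],None,fx=4,fy=4,interpolation=cv2.INTER_CUBIC);b=cv2.resize(t['img'][140:230,140:240,::-1],None,fx=4,fy=4,interpolation=cv2.INTER_CUBIC); cv2.imwrite('pics/s3c.png',np.hstack([a,b]))
```

```text
[0.59941552 0.2447012  0.15532891] (np.float64(350.7372476443647), np.float64(196.61041546978095)) (np.float64(188.83628830556847), np.float64(177.6709380846048))
```

View pics/s3c.png

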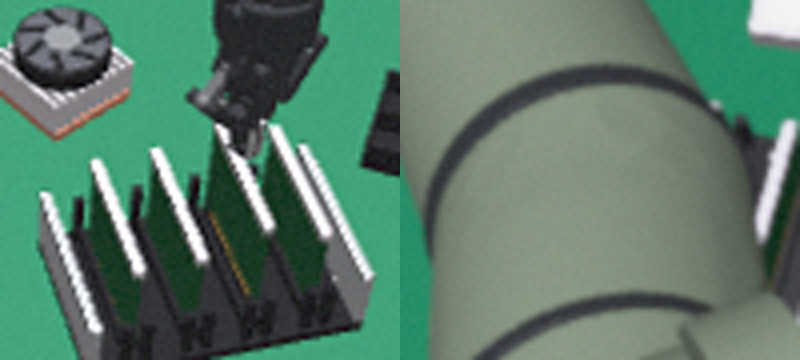

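The tip is over the bar's middle with a visible gap. I'll go 3 mm lower, to centre it in the allowed band, and hold a full 2.5 s and more.

Emit:
apply_moves --claw '[0, 0, 0, 0, 0, 0, 0, 0, 0, 0, 0, 0, 0, 0, 0, 0, 0, 0, 0, 0]' --xyz '[[0, 0, 0.003], [0, 0, 0], [0, 0, 0], [0, 0, 0], [0, 0, 0], [0, 0, 0], [0, 0, 0], [0, 0, 0], [0, 0, 0], [0, 0, 0], [0, 0, 0], [0, 0, 0], [0, 0, 0], [0, 0, 0], [0, 0, 0], [0, 0, 0], [0, 0, 0], [0, 0, 0], [0, 0, 0], [0, 0, 0]]' --twist '[[0, 0, 0], [0, 0, 0], [0, 0, 0], [0, 0, 0], [0, 0, 0], [0, 0, 0], [0, 0, 0], [0, 0, 0], [0, 0, 0], [0, 0, 0], [0, 0, 0], [0, 0, 0], [0, 0, 0], [0, 0, 0], [0, 0, 0], [0, 0, 0], [0, 0, 0], [0, 0, 0], [0, 0, 0], [0, 0, 0]]'

```text
clock: 8.75
position: [0.5994, 0.2447, 0.1523]
tool_rot: [-3.142, -0.0, 0.326]
force: [-0.3, 0.7, 0.2]
grip_width: 0.0005
finger_force: 0.0
```

Emit:
apply_moves --claw '[0, 0, 0, 0, 0, 0, 0, 0, 0, 0, 0, 0, 0, 0, 0]' --xyz '[[0, 0, 0], [0, 0, 0], [0, 0, 0], [0, 0, 0], [0, 0, 0], [0, 0, 0], [0, 0, 0], [0, 0, 0], [0, 0, 0], [0, 0, 0], [0, 0, -0.02], [0, 0, -0.02], [0, 0, -0.02], [0, 0, -0.02], [0, 0, 0]]' --twist '[[0, 0, 0], [0, 0, 0], [0, 0, 0], [0, 0, 0], [0, 0, 0], [0, 0, 0], [0, 0, 0], [0, 0, 0], [0, 0, 0], [0, 0, 0], [0, 0, 0], [0, 0, 0], [0, 0, 0], [0, 0, 0], [0, 0, 0]]'

```text
clock: 10.25
position: [0.6004, 0.2452, 0.235]
tool_rot: [-3.141, -0.004, 0.326]
force: [0.1, -0.5, -0.3]
grip_width: 0.0003
finger_force: 0.0
```

Emit:
apply_moves --claw '[0, 0, 0, 0, 0, 0, 0, 0, 0, 0, 0, 0, 0, 0, 0, 0, 0, 0, 0, 0]' --xyz '[[-0.0119, 0.0282, 0], [-0.0119, 0.0282, 0], [-0.0119, 0.0282, 0], [-0.0119, 0.0282, 0], [-0.0119, 0.0282, 0], [-0.0119, 0.0282, 0], [-0.0119, 0.0282, 0], [-0.0119, 0.0282, 0], [-0.0119, 0.0282, 0], [-0.0119, 0.0282, 0], [-0.0119, 0.0282, 0], [-0.0119, 0.0282, 0], [-0.0119, 0.0282, 0], [-0.0119, 0.0282, 0], [-0.0119, 0.0282, 0], [-0.0119, 0.0282, 0], [0, 0, 0.04], [0, 0, 0.04], [0, 0, 0.04], [0, 0, 0.02]]' --twist '[[0, 0, 0], [0, 0, 0], [0, 0, 0], [0, 0, 0], [0, 0, 0], [0, 0, 0], [0, 0, 0], [0, 0, 0], [0, 0, 0], [0, 0, 0], [0, 0, 0], [0, 0, 0], [0, 0, 0], [0, 0, 0], [0, 0, 0], [0, 0, 0], [0, 0, 0], [0, 0, 0], [0, 0, 0], [0, 0, 0]]'

```text
clock: 12.25
position: [0.5617, -0.2431, 0.0886]
tool_rot: [-3.139, 0.003, 0.326]
force: [0.5, -0.3, 0.0]
grip_width: 0.0001
finger_force: 0.0
```

Run:
```python
from h import *
g=save('scene','s4.png'); p=bot.observe()['position']; print(p,proj(g,p),proj(g,[.564,-.243,.067]))
c=cv2.resize(g['img'][190:290,160:270,::-1],None,fx=5,fy=5,interpolation=cv2.INTER_CUBIC); cv2.imwrite('pics/s4c.png',c)
```

```text
[ 0.5609723  -0.24270935  0.08674592] (np.float64(195.08795435167409), np.float64(246.57189738662555)) (np.float64(196.18790987186702), np.float64(251.3479657156244))
```

View pics/s4c.png

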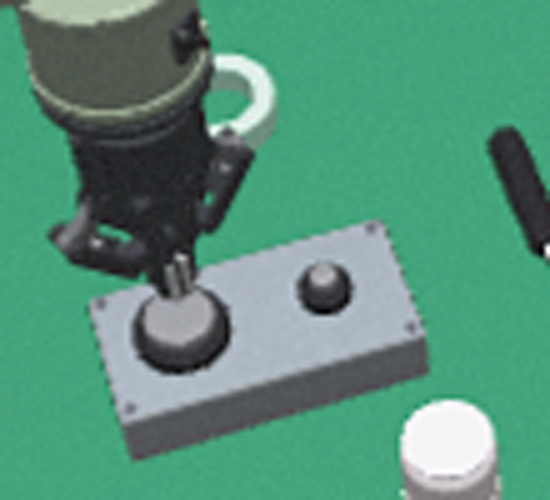

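The tip is at crop (178,290), 20 mm above the cap, which is centred at (180,320), so it will land within about 3 mm of centre. Next I press gently.

Emit:
apply_moves --claw '[0, 0, 0, 0, 0, 0, 0]' --xyz '[[0.003, 0.001, 0.01], [0, 0, 0.006], [0, 0, 0.003], [0, 0, 0.003], [0, 0, 0.003], [0, 0, 0.001], [0, 0, 0]]' --twist '[[0, 0, 0], [0, 0, 0], [0, 0, 0], [0, 0, 0], [0, 0, 0], [0, 0, 0], [0, 0, 0]]'

```text
clock: 13.0
position: [0.5667, -0.2438, 0.0665]
tool_rot: [3.141, -0.0, 0.326]
force: [-0.1, -0.1, 2.1]
grip_width: 0.0001
finger_force: 0.8
```

Emit:
apply_moves --claw '[0, 0, 0, 0, 0, 0]' --xyz '[[0, 0, 0.002], [0, 0, 0.002], [0, 0, 0.002], [0, 0, 0.001], [0, 0, 0], [0, 0, 0]]' --twist '[[0, 0, 0], [0, 0, 0], [0, 0, 0], [0, 0, 0], [0, 0, 0], [0, 0, 0]]'

```text
clock: 13.6
position: [0.5669, -0.2439, 0.0607]
tool_rot: [3.141, -0.001, 0.326]
force: [-7.8, 2.2, 28.0]
grip_width: 0.0001
finger_force: 13.9
```

The button has bottomed out: 28 N at z=0.0607, well past the 5 N needed. I'll release it and lift away.

Emit:
apply_moves --claw '[0, 0, 0, 0, 0, 0, 0, 0, 0, 0, 0, 0, 0]' --xyz '[[0, 0, -0.003], [0, 0, -0.005], [0, 0, -0.01], [0, 0, -0.02], [0, 0, -0.03], [0, 0, -0.03], [0, 0, -0.03], [0, 0, -0.02], [0, 0, 0], [0, 0, 0], [0, 0, 0], [0, 0, 0], [0, 0, 0]]' --twist '[[0, 0, 0], [0, 0, 0], [0, 0, 0], [0, 0, 0], [0, 0, 0], [0, 0, 0], [0, 0, 0], [0, 0, 0], [0, 0, 0], [0, 0, 0], [0, 0, 0], [0, 0, 0], [0, 0, 0]]'

```text
clock: 14.9
position: [0.5663, -0.2436, 0.2066]
tool_rot: [-3.141, 0.001, 0.326]
force: [0.4, 0.2, -0.4]
grip_width: 0.0001
finger_force: 0.0
```

Run:
```python
from h import *
save('scene','s5.png'); o=bot.observe(); print(o['clock'],o['position'],o['force'])
```

```text
14.95 [ 0.56642469 -0.24359999  0.2067919 ] [-0.24990601 -0.29731148  0.70859743]
```

View pics/s5.png

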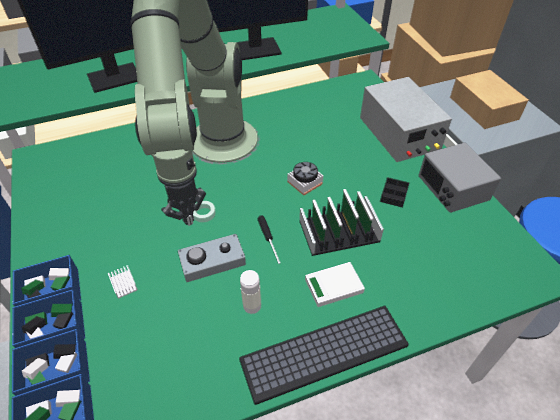

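The button at (196,254) is up again, the arm is clear, and the cards around (342,215) and everything else stand as before. I'll hand the job in.

```bash
python3 -c "
from workcell import bot
print(bot.job_done())"
```

```text
the job is handed in; nothing more can be done
None
```

I held the closed fingertips about 2 cm above the middle of the raised card for over 2 s without touching any card, then pressed the large button fully down and released it. I handed the job in at about 15 s with the arm clear; no verdict came back.

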